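# Load the parts feeder and set its gate screw

## Robot

A 6-joint arm with a two-finger parallel gripper is mounted at the origin on the work surface. World frame = base frame: x ahead of the robot, y to its left, z up, the work surface at z = 0. Lengths are in mm, angles in rad, forces in N, time in s.
With the tool pointing down it reaches from about 275 to 1000 mm from the base axis. Payload 8.4 kg.
Tool frame: the origin (TCP) lies between the finger pads; the fingertips stand 22 mm ahead of it and the grasp point (between the pads) lies 3 mm ahead of it (r.nose_length is the z of the fingertips in the tool frame, in mm); z points along the fingers, y is the line along which they close (so a half turn about z gives the same grasp; the last joint's range is limited). The gripper opens to 85 mm and grips with 20 to 120 N. Pads are 22 mm wide; open, the fingers measure 114 mm over their backs; the gripper's body (76 mm by 85 mm) begins 54 mm behind the grasp point. The pads swing forward as they close: fully open they stand 13 mm farther back than shut.
Start: joints at [1.336, 0.353, 1.633, -0, 1.155, -0.002], TCP at [144.188, 608.143, 253.281] pointing down, gripper open.
Joint ranges: [-2.63, 2.63], [-0.92, 2.1], [0.06, 2.66], [-1.3, 4.44], [0, 2.69], [-3.02, 3.02]. Speed limits (rad/s): [2.22, 2.22, 2.79, 3.14, 3.14, 3.14].

## Interface

Orientations are given as [roll, pitch, yaw] about the fixed x, y, z axes, in that order (R = Rz(yaw) Ry(pitch) Rx(roll)).
In Python, from rig import r, camrig, sign_off gives the robot as it stands (r), with the cameras (camrig) and the job as plain functions.
- The arm moves only by the shell command python3 steer.py 'ROWS' [FORCE]. ROWS is rows parted by semicolons, their numbers by spaces, 1 to 5 of them, each of 7 numbers: a rotation vector rx, ry, rz in rad, then dx, dy, dz in mm, then the opening from 0.0 (shut) to 1.0 (fully open); each row shifts and turns the commanded pose from where the row before left it, along the tool's axes as they then stand; what a row does not reach is not made up. A row lasts 1/12 s, in which the tool goes at most 41.7 mm and 0.125 rad, less where a joint would pass 70% of its speed; a pose out of reach is approached as far as the arm can. The fingers move at their own pace and stop on an object; FORCE is the grip in N (left out, the last holds). Time passes only in rows, so rows that do not move let the fingers close. It prints the time, the measured TCP pose, the force, the opening and the grip force at its end.
- r.sense(): the state, without advancing time (a new reading comes with each control period).
- camrig.grab_frame(name): name is "scene" or "top" or "wrist"; returns the picture (400x640x3 uint8, red, green, blue); there is no depth.
- camrig.camera_params(name): a dict with "fx", "fy", "cx", "cy" (pixels), "rvec" (rotation vector, rad) and "tvec" (3), from world to camera coordinates, as OpenCV has them. Camera axes: x right, y down, z forward; pixel columns grow to the right and rows downward; lengths in mm; the calibration is good to about 2 mm. A picture is of the moment at which its call begins: read the wrist's pose just before it. camera_params takes no time and is no camera call; for the wrist camera it gives the pose at the moment of the call.
- sign_off(): hands the job in; it is judged then, once.
The state is a dict: "clock": time; "qpos": joint angles; "qvel": joint speeds; "joint_efforts": joint torques, N m; "eef_pos": TCP position; "tcp_rot": TCP orientation; "contact_force": force on the tool from outside, world axes, zero at the start; "wrist_torque": the same for the moment, N m; "opening": opening from 0.0 (shut) to 1.0 (fully open); "grasp_force": force on a finger pad.
Only numpy, scipy, OpenCV 4.12 (cv2) and the standard library are available. Lean on these libraries where they do the work, as an engineer would, in place of code of your own. Each camera call takes 0.05 s, during which the arm holds its last target. There are 200 camera calls.

## Task

Lift the bar of the feeder's hinged tray to tip all four tappets into the hopper; then turn the gate thumbscrew clockwise until it seats, and back it off a quarter turn. Finish with the gripper still holding the thumbscrew there, and leave the other things on the bench where they are.

Things in the scene. Friction and masses are not known exactly. Their poses are not given: they have to be found in the camera images.
- feeder: The bench parts feeder, bolted down: a grey base plate 170 x 370 x 16 mm with, along its own y axis, the tip-up tray (+y end), the steel hopper (middle) and the grey gate block with the thumbscrew (-y end). Origin on the bench at the hopper's middle; z up. The highest fixed part is 135 mm above the bench. It stands in a different place and yaw (up to about 17 degrees) each time.
- hopper_floor (a point): Middle of the hopper's inner floor, 28 mm above the bench; axes as the feeder's. Inside, the open-topped hopper is 130 mm (x) by 127 mm (y); its rim is 107 mm above this floor on three sides and 72 mm on the tray side.
- tray_hinge (a point): Middle of the tray's hinge line, 106 mm above the bench, on the hopper's rim; axes as the feeder's. The hinge runs along the feeder's x; the tray lies from here towards the feeder's +y.
- tray (a joint): Tilt of the tray about its hinge in rad: 0 = lying level (start), grows as its outer end (the bar) is lifted, stop at 1.25. Stiff hinge: it takes about 6 N at the bar to lift and the tray stays where it is left.
- tray_pan (a point): Middle of the floor of the tray: a steel pan 122 mm wide, 124 mm long, walls 35 mm high, open at the hopper end, its floor 108 mm above the bench when level. Lifted, the tappets slide off into the hopper at roughly 0.7 to 1.1 rad of tilt.
- tray_bar (a point): Middle of the tray's round dark lifting bar: 10 mm thick, along the feeder's x, 90 mm clear between its arms; when level it is 177 mm outward (feeder +y) of the hinge line, 18 mm above it (124 mm above the bench) and 53 mm from the tray's end wall. Pinched from above with the tool kept upright, it turns between the pads as it follows its arc about the hinge.
- gate_screw (a joint): How far the thumbscrew is backed off, in rad: 0 = seated against a hard stop, grows anticlockwise seen from above. Starts 0.4 to 1.2 rad off its seat, stop at 2.6. Turning takes about 0.12 N m and it stays where it is left; at the seat the torque rises sharply (1 N m or less is plenty).
- screw_wing: Wing of the thumbscrew: an upright steel plate 38 mm long (its x), 10 mm thick (its y: grip across this), 28 mm tall. Origin in its middle on the turning axis, 122 mm above the bench, 136 mm along -y from the feeder's origin. Its x is parallel to the feeder's x when seated. A 32 mm collar below it tops out at 108 mm; the hopper wall (135 mm high) is 65 mm from the axis.
- tappet0_center (a point): Centre of one of the four alike tappets in the tray: plain dark steel cylinders 28 mm across, 24 mm tall, about 60 g, standing loose in the tray at the start.
- tappet1_center (a point): Centre of one of the four alike tappets in the tray: plain dark steel cylinders 28 mm across, 24 mm tall, about 60 g, standing loose in the tray at the start.
- tappet2_center (a point): Centre of one of the four alike tappets in the tray: plain dark steel cylinders 28 mm across, 24 mm tall, about 60 g, standing loose in the tray at the start.
- tappet3_center (a point): Centre of one of the four alike tappets in the tray: plain dark steel cylinders 28 mm across, 24 mm tall, about 60 g, standing loose in the tray at the start.
- wrench: Bystander, to be left alone: open steel wrench, 150 mm long, lying on the bench on the robot's side of the feeder. Origin at its underside, or middle of length for tools.
- screwdriver: Bystander, to be left alone: screwdriver with a black handle lying beyond the feeder. Origin at its underside, or middle of length for tools.
- bearing: Bystander, to be left alone: steel bearing ring, 52 mm across, 15 mm tall, beyond the feeder. Origin at its underside, or middle of length for tools.
- tin: Bystander, to be left alone: grey tin, 70 mm across, 100 mm tall. Origin at its underside, or middle of length for tools.
- bottle: Bystander, to be left alone: white bottle, 60 mm across, 180 mm tall. Origin at its underside, or middle of length for tools.
- tub: Bystander, to be left alone: open white tub, 100 mm across, 85 mm tall. Origin at its underside, or middle of length for tools.

How it is judged:
By the outcome, as a careful person would: the job done as asked, in the order asked, and still so for the second after the job is handed in, while the arm keeps its last pose, push and grip.
It also fails if it takes over 58 s, if anything falls off the work surface, if the arm or the gripper's body presses on something with over 40 N, if the wrist force passes 120 N, or if a joint passes its speed limit or range.

## Working session

There is one attempt and no reset: what is moved stays moved. The work goes in short steps, Python scripts to look and compute and a shell command to move; the robot and the scene stay as the last step left them, time stands still between calls to the robot, and variables do not carry over. Pictures are saved under pics/ and viewed, at most 11 in all, crops included, and the job is handed in when it is done.

```bash
ls; mkdir -p pics; python3 - <<'E'
from rig import r, camrig, sign_off
import cv2
for n in ("scene","top"):
    cv2.imwrite(f"pics/{n}0.png",camrig.grab_frame(n)[:,:,::-1]); print(n,camrig.camera_params(n))
print(r.sense(),r.nose_length)
E
```

```text
pics
rig.py
steer.py
scene {'fx': 398.87430544612124, 'fy': 398.87430544612124, 'cx': 316.1928628023908, 'cy': 197.2245362908231, 'rvec': array([ 1.42278206,  1.97137504, -1.00716995]), 'tvec': array([ 179.34803856, -243.56105498, 1615.53532662])}
top {'fx': 419.3500446013766, 'fy': 419.3500446013766, 'cx': 320.36533742744837, 'cy': 203.91682281391434, 'rvec': array([ 2.16838305, -2.11571663,  0.21000232]), 'tvec': array([ -11.14375622,  577.66200934, 1125.70706805])}
{'clock': 0.1, 'qpos': array([ 1.33556854e+00,  3.53569722e-01,  1.63406437e+00, -7.27308385e-06,
        1.15523828e+00, -2.42694014e-03]), 'qvel': array([-4.86367573e-05, -1.18128591e-03, -3.01629951e-03, -1.20091985e-03,
       -8.48204567e-05, -6.61139756e-04]), 'joint_efforts': array([-1.85209828e-03, -6.06352830e+01, -3.42821860e+01, -8.86293356e-05,
        4.13658097e-03,  1.79963104e-05]), 'eef_pos': array([144.11165343, 607.73248523, 252.64050603]), 'tcp_rot': array([-3.14031292e+00,  3.54449898e-06,  2.90879475e+00]), 'contact_force': array([ 0.38136194, -0.04852186,  0.5646032 ]), 'wrist_torque': array([0.00576053, 0.03854166, 0.0201462 ]), 'grasp_force': 0.0, 'opening': 1.002302029425465} 22.0
```

View pics/top0.png

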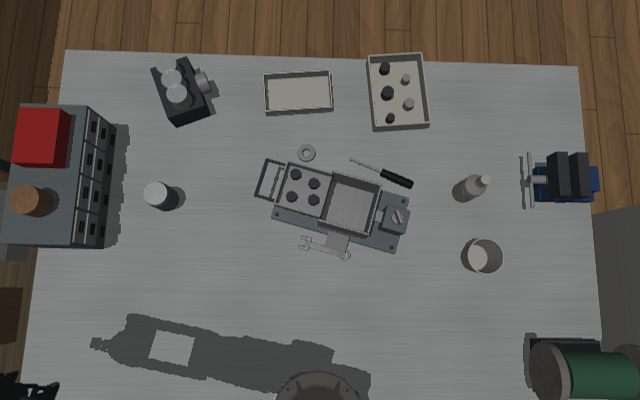

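View pics/scene0.png

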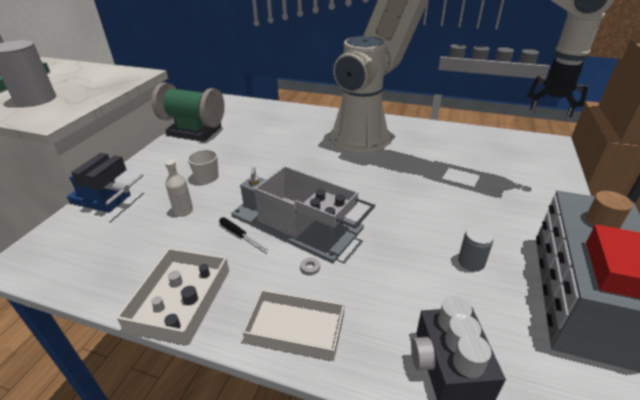

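The top view shows the feeder at about (340,205): the bar is at the left (268,180) and the screw at the right (397,216). The scene view agrees. I'll zoom in on both.

```bash
cat > h.py <<'E'
import numpy as np, cv2
from rig import r, camrig, sign_off
def P(n):
    p=camrig.camera_params(n);K=np.array([[p['fx'],0,p['cx']],[0,p['fy'],p['cy']],[0,0,1]]);return K,cv2.Rodrigues(p['rvec'])[0],p['tvec'],p['rvec']
def ray(n,uv,z):
    K,R,t,_=P(n);d=R.T@np.linalg.solve(K,[*uv,1]);c=-R.T@t;return c+d*(z-c[2])/d[2]
def proj(n,X):
    K,R,t,rv=P(n);return cv2.projectPoints(np.array(X,float).reshape(-1,3),rv,t,K,None)[0][:,0]
E
python3 - <<'E'
from h import *
a=cv2.imread("pics/top0.png")[145:265,245:425]; b=cv2.imread("pics/scene0.png")[155:265,220:385]
cv2.imwrite("pics/c.png",cv2.resize(a,(800,533),interpolation=cv2.INTER_CUBIC))
print(proj("top",[144,608,253]), proj("top",[[0,0,0],[500,0,0]]))
for z,uv in ((124,(268,180)),(122,(397,216))): print(ray("top",uv,z))
E
```

```text
[[ 32.78120959 381.7099624 ]] [[316.21404905 419.10832001]
 [320.37991896 233.40530557]]
[625.24673404 144.41475901 124.        ]
[ 538.3921473  -197.47787414  122.        ]
```

View pics/c.png

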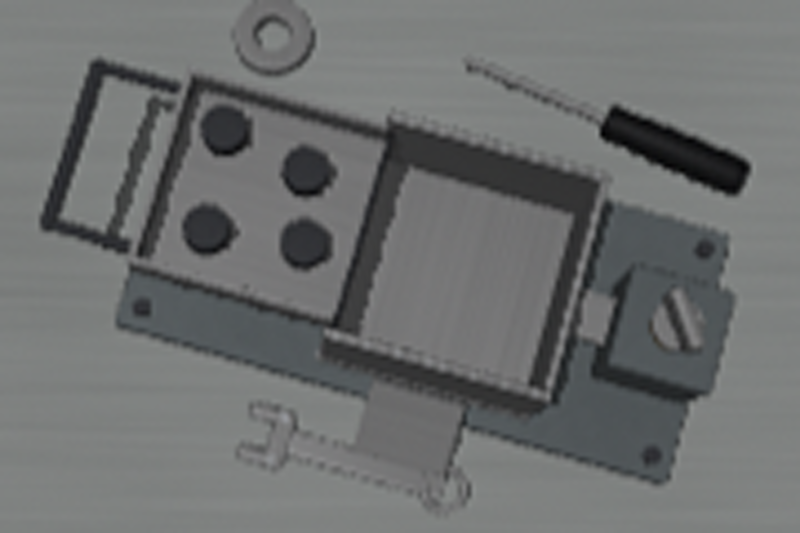

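Crop (scale 4.44, offset 245,145): the bar runs from (97,65) to (47,225), the screw axis is near (680,320), and the wing goes from about (665,292) to (698,345). Tray corners and four tappets are visible.

```bash
python3 - <<'E'
from h import *
f=lambda x,y:(245+(x+.5)/4.444-.5,145+(y+.5)/4.444-.5)
A=ray("top",f(97,65),124);B=ray("top",f(47,225),124);S=ray("top",f(680,321),125)
W1=ray("top",f(668,292),136);W2=ray("top",f(700,345),136)
bar=(A+B)/2;print("bar",A,B,bar,"screw",S,"wing",W1,W2)
d=(bar-S)[:2];L=np.hypot(*d);yaw=np.arctan2(d[1],d[0])-np.pi/2
print("L",L,"yaw",yaw,"baryaw",np.arctan2(*(A-B)[[1,0]]),"wingyaw",np.arctan2(*(W1-W2)[[1,0]]))
# hopper rim corners z=135 (gate side) 
for p in ((605,180),(550,405),(393,118),(325,335)): print("rim",ray("top",f(*p),135))
# base plate corners z=16
C=[ray("top",f(*p),16) for p in ((730,232),(667,482),(118,322))]
print("plate",C,np.linalg.norm(C[0]-C[1]),np.linalg.norm(C[1]-C[2]),"mid",(C[0]+C[2])/2, np.arctan2(*(C[2]-C[1])[[1,0]])-np.pi/2)
print(camrig.camera_params("wrist"))
E
```

```text
bar [681.77431386 151.03169504 124.        ] [583.35684278 176.11316753 124.        ] [632.56557832 163.57243129 124.        ] screw [ 535.75125289 -198.48670894  125.        ] wing [ 551.08492629 -189.28790742  136.        ] [ 520.31743178 -207.75662578  136.        ]
L 374.7797148065972 yaw -0.2612861698751785 baryaw -0.2495360349514717 wingyaw 0.5406159617880855
rim [ 617.32263113 -152.61757147  135.        ]
rim [ 483.22679736 -120.37258335  135.        ]
rim [651.40413067 -26.53996754 135.        ]
rim [520.68332822  10.72924569 135.        ]
plate [array([ 611.5170386 , -254.74882388,   16.        ]), array([ 447.63387221, -212.00118062,   16.        ]), array([541.69097215, 142.22385817,  16.        ])] 169.36662371642288 366.4998174003091 mid [576.60400538 -56.26248285  16.        ] -0.25954016425673765
{'fx': 307.5054440119356, 'fy': 307.5054440119356, 'cx': 320.646659689765, 'cy': 199.61620726777542, 'rvec': array([-2.28635721, -1.80864136, -0.24876324]), 'tvec': array([-623.82851011,  -35.71183871,  377.49119971])}
```

```bash
R5="python3 steer.py"; R='0 0 0 -36 -20 0 1'
python3 steer.py '0 0 0 -36 -20 0 1;0 0 0 -36 -20 0 1;0 0 0 -36 -20 0 1;0 0 0 -36 -20 0 1;0 0 0 -36 -20 0 1'
python3 steer.py '0 0 0 -36 -20 0 1;0 0 0 -36 -20 0 1;0 0 0 -36 -20 0 1;0 0 0 -36 -20 0 1;0 0 0 -36 -20 0 1'
python3 steer.py '0 0 0 -36 -20 0 1;0 0 0 -36 -20 0 1;0 0 0 -36 -20 0 1;0 0 0 -36 -20 0 1;0 0 0 0 0 0 1'
python3 - <<'E'
from h import *
print(r.sense()['eef_pos'],r.sense()['tcp_rot'])
p=P("wrist");print("cam",-p[1].T@p[2])
cv2.imwrite("pics/w1.png",camrig.grab_frame("wrist")[:,:,::-1])
print(proj("wrist",[[632.6,163.6,124],[681.8,151,124],[583.4,176.1,124]]))
E
```

```text
clock: 0.52
eef_pos: [297.1, 467.7, 253.0]
tcp_rot: [-3.141, -0.0, 2.909]
contact_force: [0.6, 1.2, -0.2]
opening: 0.995
grasp_force: 0.0
clock: 0.93
eef_pos: [449.4, 328.7, 253.2]
tcp_rot: [-3.141, -0.0, 2.909]
contact_force: [-0.5, 1.2, -0.2]
opening: 1.0
grasp_force: 0.0
clock: 1.35
eef_pos: [574.5, 214.6, 253.0]
tcp_rot: [-3.141, 0.003, 2.905]
contact_force: [-1.0, -0.1, 0.1]
opening: 0.996
grasp_force: 0.0
[574.51408324 214.64245659 252.9964001 ] [-3.14051008e+00  2.58820215e-03  2.90500151e+00]
cam [507.75810697 230.30171485 372.60725557]
[[279.78401375 273.65646811]
 [280.96409406 321.83100745]
 [278.36778426 220.4617113 ]]
```

View pics/w1.png

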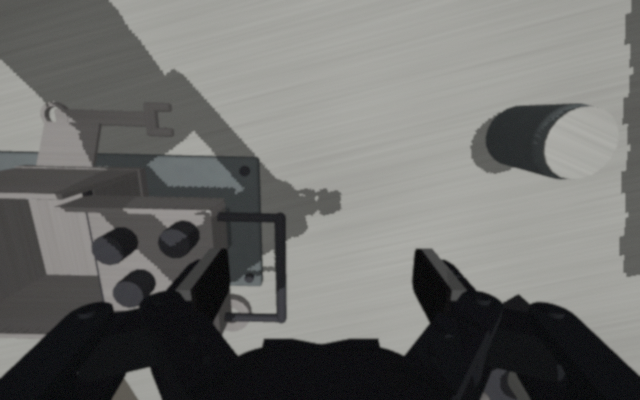

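The wrist view shows the bar upright at (281,217)-(281,319), where my prediction puts it within about 2 px. Refining the bar position and computing the move.

```bash
cat >> h.py <<'E'
from scipy.spatial.transform import Rotation as Ro
def delta(target,yaw):
    s=r.sense();R=Ro.from_euler('xyz',s['tcp_rot']);T=Ro.from_euler('xyz',[np.pi,0,yaw])
    print("now",s['eef_pos'],"rotvec",(R.inv()*T).as_rotvec().round(3),"d(tool)",R.inv().apply(np.array(target)-s['eef_pos']).round(1))
E
python3 - <<'E'
from h import *
A=ray("wrist",(281.5,218),124);B=ray("wrist",(281.5,319),124);m=(A+B)/2
print(A,B,m,np.arctan2(*(B-A)[[1,0]]))
C=(m+[632.6,163.6,124])/2;print(C)
delta([m[0],m[1],127],np.pi-.26)
E
```

```text
[581.8812915 179.3035653 124.       ] [678.90733963 152.32988166 124.        ] [630.39431557 165.81672348 124.        ] -0.27115737340241325
[631.49715778 164.70836174 124.        ]
now [572.21787908 216.61910382 252.72397781] rotvec [-0.001  0.     0.023] d(tool) [-68.4 -35.7 125.8]
```

```bash
python3 steer.py '0 0 0.023 -23 -12 0 0.4;0 0 0 -23 -12 0 0.4;0 0 0 -22.5 -11.5 0 0.4;0 0 0 0 0 25 0.4;0 0 0 0 0 25 0.4' 40
python3 - <<'E'
from h import *
delta([631,165.3,127],np.pi-.26);print(r.sense()['opening'])
cv2.imwrite("pics/w2.png",camrig.grab_frame("wrist")[:,:,::-1])
E
```

```text
clock: 1.82
eef_pos: [629.0, 168.1, 203.8]
tcp_rot: [3.14, 0.003, 2.885]
contact_force: [-0.5, 0.1, -0.5]
opening: 0.399
grasp_force: 0.0
now [628.96452997 168.14023026 203.83785123] rotvec [0.002 0.003 0.003] d(tool) [-2.5 -2.4 76.8]
0.39949055495869884
```

View pics/w2.png

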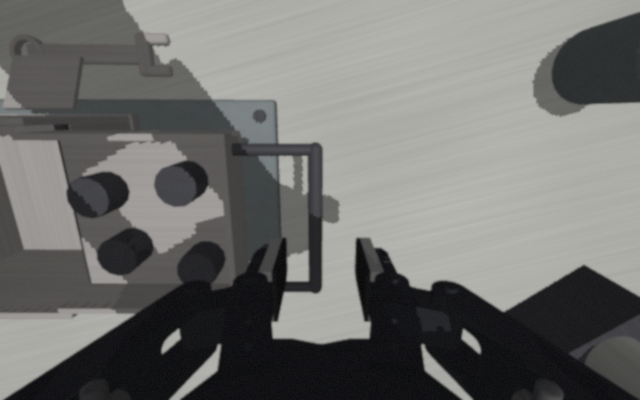

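The fingers straddle the bar (bar column 316, fingers 281 and 361), clear of the end wall. Descending and closing.

```bash
python3 steer.py '0 0 0 0 0 25 0.4;0 0 0 0 0 25 0.4;0 0 0 0 0 25 0.4;0 0 0 0 0 0 0.4' 
python3 - <<'E'
from h import *
delta([631,165.3,127],np.pi-.26)
A=ray("wrist",(316,150),124)
E
python3 steer.py '0 0 0 0 0 0 0;0 0 0 0 0 0 0;0 0 0 0 0 0 0;0 0 0 0 0 0 0'
python3 steer.py '0 0 0 0 0 0 0;0 0 0 0 0 0 0;0 0 0 0 0 0 0;0 0 0 0 0 0 0'
```

```text
clock: 2.2
eef_pos: [624.0, 168.2, 123.8]
tcp_rot: [-3.138, -0.007, 2.887]
contact_force: [-1.6, -0.1, -0.5]
opening: 0.404
grasp_force: 0.0
now [623.99563038 168.22666263 123.84495212] rotvec [-0.004 -0.007  0.005] d(tool) [-7.5 -1.1 -3.2]
clock: 2.53
eef_pos: [626.2, 165.2, 129.1]
tcp_rot: [-3.136, -0.002, 2.887]
contact_force: [-3.5, -14.8, -5.8]
opening: 0.094
grasp_force: 38.8
clock: 2.87
eef_pos: [626.2, 165.2, 129.1]
tcp_rot: [-3.136, -0.002, 2.887]
contact_force: [-3.9, -14.4, -4.5]
opening: 0.099
grasp_force: 38.8
```

```bash
python3 steer.py '0 0 0 0 -2.2 -7 0;0 0 0 0 -1.7 -7 0;0 0 0 0 -1.4 -7 0;0 0 0 0 -1.6 -7 0;0 0 0 0 -2 -7 0'
python3 steer.py '0 0 0 0 -2.2 -6.6 0;0 0 0 0 -2.5 -6.6 0;0 0 0 0 -2.8 -6.5 0;0 0 0 0 -3.1 -6.5 0;0 0 0 0 -3.3 -6.4 0'
python3 steer.py '0 0 0 0 -3.5 -6.2 0;0 0 0 0 -3.8 -6 0;0 0 0 0 -4 -5.9 0;0 0 0 0 -4.3 -5.7 0;0 0 0 0 -4.6 -5.5 0'
```

```text
clock: 3.28
eef_pos: [624.3, 158.3, 164.3]
tcp_rot: [-3.139, -0.001, 2.886]
contact_force: [-1.0, -7.5, -8.9]
opening: 0.096
grasp_force: 38.7
clock: 3.7
eef_pos: [621.0, 145.5, 196.7]
tcp_rot: [-3.14, -0.001, 2.886]
contact_force: [-3.3, -3.2, -9.5]
opening: 0.095
grasp_force: 38.7
clock: 4.12
eef_pos: [616.2, 127.2, 225.9]
tcp_rot: [3.14, -0.001, 2.886]
contact_force: [-5.1, 5.7, -4.7]
opening: 0.097
grasp_force: 39.0
```

```bash
python3 steer.py '0 0 0 0 -4.7 -5.4 0;0 0 0 0 -4.9 -5.2 0;0 0 0 0 -5.1 -5 0;0 0 0 0 -5.3 -4.7 0;0 0 0 0 -5.5 -4.5 0'
python3 steer.py '0 0 0 0 0 0 0;0 0 0 0 0 0 0;0 0 0 0 -2.8 -2.2 0;0 0 0 0 -2.9 -2.1 0;0 0 0 0 -2.9 -2 0'
python3 steer.py '0 0 0 0 -3 -2 0;0 0 0 0 -3 -1.9 0;0 0 0 0 -3 -1.8 0;0 0 0 0 -3.1 -1.8 0;0 0 0 0 -3.1 -1.8 0'
python3 steer.py '0 0 0 0 -3.1 -1.7 0;0 0 0 0 -3.1 -1.6 0;0 0 0 0 -3.2 -1.5 0;0 0 0 0 -3.2 -1.4 0;0 0 0 0 -3.3 -1.4 0'
python3 steer.py '0 0 0 0 -3.3 -1.3 0;0 0 0 0 -3.3 -1.2 0;0 0 0 0 -3.3 -1.1 0;0 0 0 0 0 0 0;0 0 0 0 0 0 0'
python3 - <<'E'
from h import *
for n in ("scene","top"): cv2.imwrite(f"pics/{n}1.png",camrig.grab_frame(n)[:,:,::-1])
a=cv2.imread("pics/top1.png")[145:265,245:425]; b=cv2.imread("pics/scene1.png")[150:270,220:400]
cv2.imwrite("pics/c2.png",np.hstack([cv2.resize(x,(400,267),interpolation=cv2.INTER_CUBIC) for x in (a,b)]))
E
```

```text
clock: 4.53
eef_pos: [610.0, 103.5, 251.4]
tcp_rot: [3.138, -0.001, 2.886]
contact_force: [-7.9, 6.3, -3.5]
opening: 0.097
grasp_force: 38.8
clock: 4.95
eef_pos: [607.9, 95.7, 258.0]
tcp_rot: [3.137, -0.001, 2.886]
contact_force: [-8.3, 9.6, 0.2]
opening: 0.098
grasp_force: 39.3
clock: 5.37
eef_pos: [604.3, 81.6, 268.0]
tcp_rot: [3.136, -0.0, 2.886]
contact_force: [-9.5, 14.0, 7.2]
opening: 0.098
grasp_force: 39.7
clock: 5.78
eef_pos: [600.3, 66.8, 276.4]
tcp_rot: [3.135, 0.0, 2.886]
contact_force: [-11.3, 13.7, 10.6]
opening: 0.099
grasp_force: 39.7
clock: 6.2
eef_pos: [597.9, 56.6, 280.5]
tcp_rot: [3.136, 0.001, 2.885]
contact_force: [-12.2, 10.9, 14.4]
opening: 0.102
grasp_force: 41.3
```

View pics/c2.png

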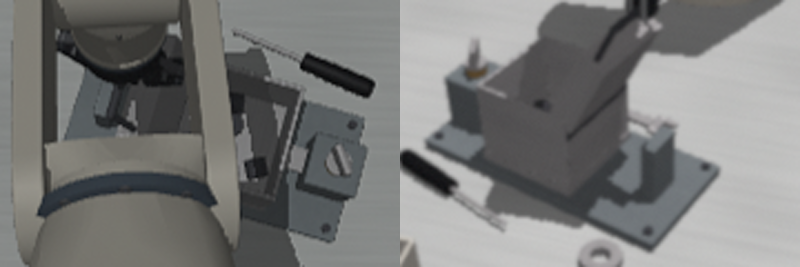

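The tray is up and two tappets show in the hopper, but the arm hides the rest. I'll lift a little more, then use the wrist camera.

```bash
python3 steer.py '0 0 0 0 -3 -2 0;0 0 0 0 -3 -2 0;0 0 0 0 -2.5 -1.5 0;0 0 0 0 0 0 0;0 0 0 0 0 0 0'
python3 - <<'E'
from h import *
cv2.imwrite("pics/w3.png",camrig.grab_frame("wrist")[:,:,::-1])
E
```

```text
clock: 6.72
eef_pos: [595.5, 47.2, 284.6]
tcp_rot: [3.138, 0.0, 2.886]
contact_force: [-9.0, 4.8, 4.2]
opening: 0.1
grasp_force: 40.0
```

View pics/w3.png

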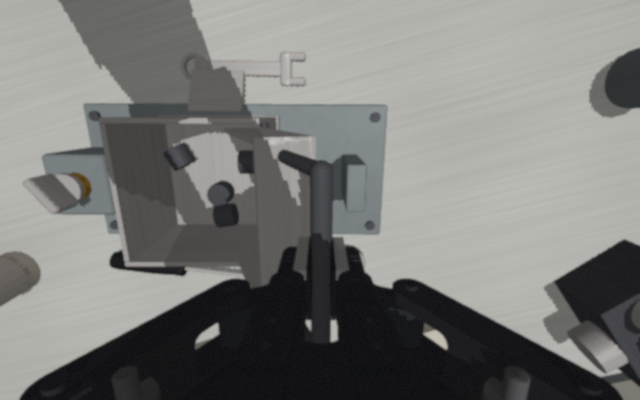

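All four tappets are in the hopper: (180,155), (246,160), (220,190) and (226,215). Releasing the bar, rising, and moving over the screw.

```bash
python3 steer.py '0 0 0 0 0 0 0.4;0 0 0 0 0 0 0.4;0 0 0 0 0 0 0.4;0 0 0 0 0 -20 0.4;0 0 0 0 0 -40 0.4'
python3 steer.py '0 0 0 0 -20 0 0.4;0 0 0 0 -36 0 0.4;0 0 0 0 -36 0 0.4;0 0 0 0 -36 0 0.4;0 0 0 0 -36 0 0.4'
python3 steer.py '0 0 0.12 0 -36 0 0.4;0 0 0.12 0 -36 0 0.4;0 0 0.12 0 -16 0 0.4;0 0 0.12 0 0 0 0.4;0 0 0.12 0 0 0 0.4'
python3 steer.py '0 0 0.12 0 0 0 0.4;0 0 0.12 0 0 0 0.4;0 0 0.12 0 0 0 0.4;0 0 0.12 0 0 0 0.4;0 0 0.12 0 0 0 0.4'
python3 steer.py '0 0 0.12 0 0 0 0.4;0 0 0.12 0 0 0 0.4;0 0 0.12 0 0 0 0.4;0 0 0.12 0 0 0 0.4;0 0 0.12 0 0 0 0.4'
python3 steer.py '0 0 0.12 0 0 0 0.4;0 0 0.12 0 0 0 0.4;0 0 0.12 0 0 0 0.4;0 0 0.12 0 0 0 0.4;0 0 0.05 0 0 0 0.4'
python3 - <<'E'
from h import *
delta([535.8,-198.5,134],.54)
cv2.imwrite("pics/w4.png",camrig.grab_frame("wrist")[:,:,::-1])
print(proj("wrist",[535.8,-198.5,136]),r.sense()['qpos'])
E
```

```text
clock: 7.18
eef_pos: [594.0, 45.5, 339.0]
tcp_rot: [-3.139, -0.006, 2.886]
contact_force: [1.3, 0.5, 0.4]
opening: 0.396
grasp_force: 0.0
clock: 7.6
eef_pos: [554.3, -114.6, 343.2]
tcp_rot: [-3.142, 0.003, 2.886]
contact_force: [0.5, -0.2, -0.9]
opening: 0.404
grasp_force: 0.0
clock: 8.02
eef_pos: [524.2, -197.2, 343.1]
tcp_rot: [3.141, 0.002, 2.277]
contact_force: [1.2, -0.0, -0.8]
opening: 0.395
grasp_force: 0.0
clock: 8.43
eef_pos: [524.8, -195.8, 343.1]
tcp_rot: [3.14, 0.001, 1.68]
contact_force: [0.7, -1.3, 0.4]
opening: 0.397
grasp_force: 0.0
clock: 8.85
eef_pos: [524.9, -195.8, 343.1]
tcp_rot: [3.139, -0.0, 1.08]
contact_force: [1.1, -0.5, 0.1]
opening: 0.402
grasp_force: 0.0
clock: 9.27
eef_pos: [524.9, -195.8, 343.1]
tcp_rot: [3.14, -0.001, 0.549]
contact_force: [0.3, 0.1, 1.5]
opening: 0.396
grasp_force: 0.0
now [ 524.85983826 -195.7595958   343.09900212] rotvec [ 0.002 -0.001  0.009] d(tool) [  7.6   7.7 209.1]
[[327.08846523 171.9781505 ]] [-3.59598462e-01  1.75674174e-01  1.66815357e+00 -1.43799537e-04
  1.29568724e+00  6.62438163e-01]
```

View pics/w4.png

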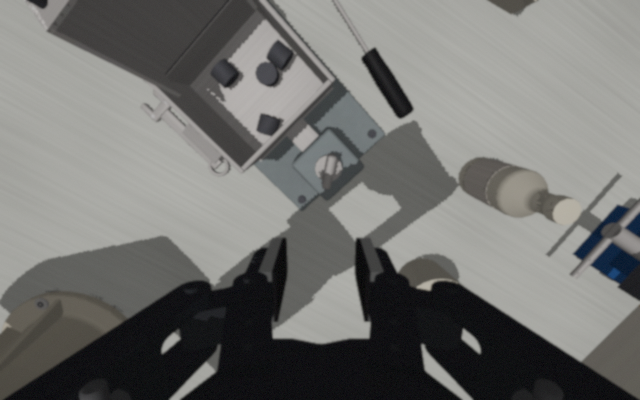

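All four tappets are in the hopper. The screw is at about (329,166), near the prediction of (327,172). Zooming in.

```bash
python3 - <<'E'
from h import *
a=cv2.imread("pics/w4.png")[135:195,290:370];cv2.imwrite("pics/c4.png",cv2.resize(a,(800,600),interpolation=cv2.INTER_CUBIC))
E
```

```text
(no output)
```

View pics/c4.png

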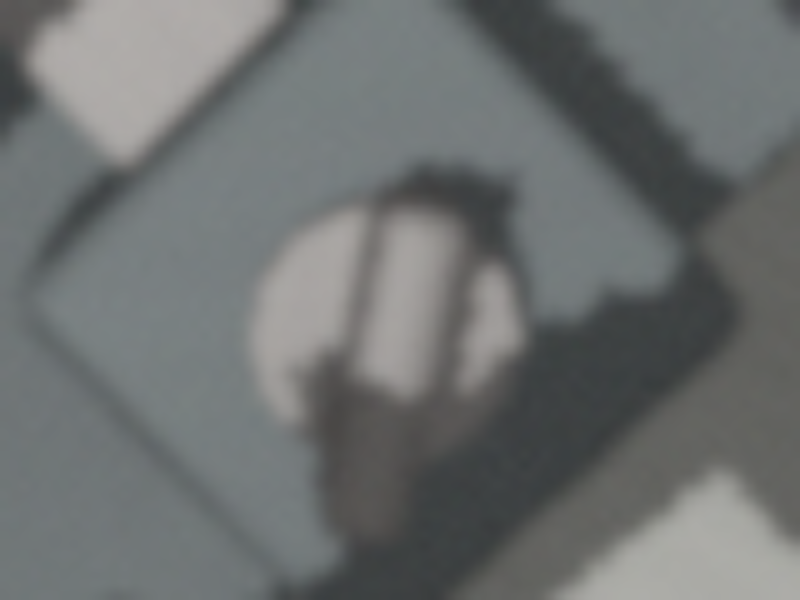

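Crop (10x, offset 290,135): the wing's top face runs from (425,203) to (365,540), and the collar centre is about (387,336).

```bash
python3 - <<'E'
from h import *
f=lambda x,y:(290+(x+.5)/10-.5,135+(y+.5)/10-.5)
A=ray("wrist",f(425,203),136);B=ray("wrist",f(365,540),136)
print(A,B,np.linalg.norm(A-B),(A+B)/2,np.arctan2(*(A-B)[[1,0]]));print("collar",ray("wrist",f(387,336),108))
K,R,t,_=P("wrist");print(-R.T@t, R[2])
E
```

```text
[ 554.18490006 -193.29883551  136.        ] [ 519.61945764 -207.19150717  136.        ] 37.25286747852462 [ 536.90217885 -200.24517134  136.        ] 0.38216366689994297
collar [ 536.28964535 -200.52618961  108.        ]
[ 583.14954652 -160.54689952  462.91463094] [-0.22782345 -0.14190611 -0.96330636]
```

```bash
python3 steer.py '0 0 0 7.6 9.6 20 0.4;0 0 0.08 0 0 38 0.4;0 0 0.08 0 0 38 0.4;0 0 0 0 0 38 0.4;0 0 0 0 0 38 0.4'
python3 steer.py '0 0 0 0 0 5 0.4;0 0 0 0 0 0 0.4;0 0 0 0 0 0 0.4'
python3 - <<'E'
from h import *
delta([536.5,-200.2,134],.39)
a=camrig.grab_frame("wrist")[:,:,::-1];cv2.imwrite("pics/w5.png",a)
E
```

```text
clock: 9.73
eef_pos: [536.4, -199.9, 169.5]
tcp_rot: [3.14, -0.002, 0.397]
contact_force: [1.6, -0.8, -0.6]
opening: 0.398
grasp_force: 0.0
clock: 9.98
eef_pos: [536.9, -200.0, 166.9]
tcp_rot: [3.14, -0.001, 0.397]
contact_force: [-0.0, -0.4, 1.0]
opening: 0.4
grasp_force: 0.0
now [ 536.88816811 -199.98569304  166.94254562] rotvec [ 0.001 -0.001  0.007] d(tool) [-0.5  0.  32.9]
```

View pics/w5.png

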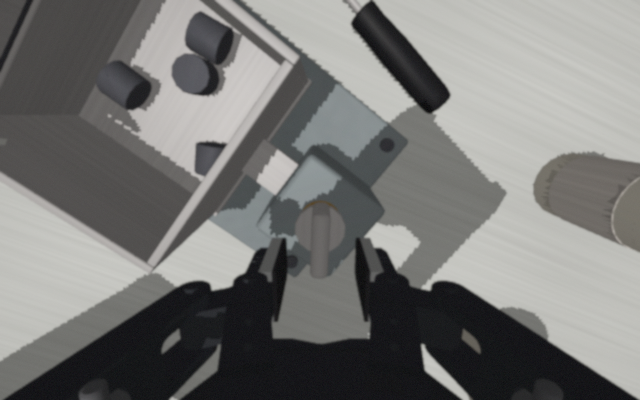

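The wing stands vertical at column 320, centred between the fingers (281 and 361). Going down and gripping.

```bash
python3 steer.py '0 0 0 0 0 15 0.4;0 0 0 0 0 15 0.4;0 0 0 0 0 3 0.4;0 0 0 0 0 0 0.4;0 0 0 0 0 0 0.4' 60
python3 steer.py '0 0 0 0 0 0 0;0 0 0 0 0 0 0;0 0 0 0 0 0 0;0 0 0 0 0 0 0;0 0 0 0 0 0 0'
python3 -c "
from h import *
s=r.sense();print(s['wrist_torque'],s['tcp_rot'])"
```

```text
clock: 10.45
eef_pos: [536.8, -199.9, 134.1]
tcp_rot: [3.14, -0.002, 0.396]
contact_force: [-0.6, 0.6, 0.6]
opening: 0.399
grasp_force: 0.0
clock: 10.87
eef_pos: [536.4, -199.6, 133.6]
tcp_rot: [3.141, -0.001, 0.396]
contact_force: [-1.9, 1.1, 7.7]
opening: 0.1
grasp_force: 58.5
[0.16748844 0.26708281 0.04255456] [ 3.14061265e+00 -1.17946075e-03  3.95825483e-01]
```

```bash
python3 steer.py '0 0 0.1 0 0 0 0;0 0 0.1 0 0 0 0;0 0 0.1 0 0 0 0;0 0 0.1 0 0 0 0;0 0 0.1 0 0 0 0'
cat > t.py <<'E'
from h import *
s=r.sense();print("T",s['wrist_torque'].round(3),"yaw",s['tcp_rot'][2].round(4),s['eef_pos'].round(1))
E
python3 t.py
python3 steer.py '0 0 0.04 0 0 0 0;0 0 0.02 0 0 0 0;0 0 0 0 0 0 0' |grep contact; python3 t.py
python3 steer.py '0 0 0.03 0 0 0 0;0 0 0 0 0 0 0' |grep contact; python3 t.py
```

```text
clock: 11.28
eef_pos: [536.4, -200.1, 133.7]
tcp_rot: [3.14, -0.002, -0.109]
contact_force: [-1.4, -2.3, 6.3]
opening: 0.101
grasp_force: 58.5
T [-0.299  0.343  0.133] yaw -0.1086 [ 536.4 -200.1  133.7]
contact_force: [-1.6, -1.4, 6.0]
T [-0.228  0.289 -0.065] yaw -0.1653 [ 536.4 -200.2  133.7]
contact_force: [-2.1, -2.5, 5.5]
T [-0.289  0.326 -0.039] yaw -0.1955 [ 536.4 -200.2  133.7]
```

```bash
python3 steer.py '0 0 0.02 0 0 0 0;0 0 0 0 0 0 0' >/dev/null; python3 t.py
python3 steer.py '0 0 0.02 0 0 0 0;0 0 0 0 0 0 0' >/dev/null; python3 t.py
python3 steer.py '0 0 0.02 0 0 0 0;0 0 0 0 0 0 0' >/dev/null; python3 t.py
python3 steer.py '0 0 0.02 0 0 0 0;0 0 0 0 0 0 0' >/dev/null; python3 t.py
```

```text
T [-0.299  0.292  0.024] yaw -0.215 [ 536.4 -200.2  133.7]
T [-0.298  0.342 -0.081] yaw -0.235 [ 536.4 -200.2  133.7]
T [-0.322  0.321  0.034] yaw -0.255 [ 536.4 -200.2  133.7]
T [-0.247  0.299  0.655] yaw -0.2737 [ 536.4 -200.2  133.7]
```

```bash
python3 steer.py '0 0 0.007 0 0 0 0;0 0 0 0 0 0 0' >/dev/null; python3 t.py
```

```text
T [-0.253  0.321  0.869] yaw -0.2795 [ 536.4 -200.2  133.7]
```

The torque rises sharply and the seat is at yaw ≈ -0.26, which matches the feeder yaw. Backing off to yaw ≈ 1.313.

```bash
python3 steer.py '0 0 -0.12 0 0 0 0;0 0 -0.12 0 0 0 0;0 0 -0.12 0 0 0 0;0 0 -0.12 0 0 0 0;0 0 -0.12 0 0 0 0' >/dev/null; python3 t.py
python3 steer.py '0 0 -0.12 0 0 0 0;0 0 -0.12 0 0 0 0;0 0 -0.12 0 0 0 0;0 0 -0.12 0 0 0 0;0 0 -0.12 0 0 0 0' >/dev/null; python3 t.py
python3 steer.py '0 0 -0.12 0 0 0 0;0 0 -0.12 0 0 0 0;0 0 -0.12 0 0 0 0;0 0 -0.02 0 0 0 0;0 0 0 0 0 0 0'; python3 t.py
```

```text
T [ 0.229  0.337 -0.177] yaw 0.3245 [ 536.4 -199.7  133.7]
T [ 0.436  0.463 -0.116] yaw 0.9243 [ 536.  -199.3  133.6]
clock: 13.78
eef_pos: [535.7, -199.2, 133.6]
tcp_rot: [3.142, -0.0, 1.301]
contact_force: [-3.4, 4.0, 10.9]
opening: 0.104
grasp_force: 59.5
T [0.577 0.605 0.117] yaw 1.3006 [ 535.7 -199.2  133.6]
```

```bash
python3 steer.py '0 0 -0.012 0 0 0 0;0 0 0 0 0 0 0;0 0 0 0 0 0 0'; python3 t.py
python3 - <<'E'
from h import *
a=camrig.grab_frame("wrist")[:,:,::-1]; b=camrig.grab_frame("scene")[:,:,::-1]
cv2.imwrite("pics/f.png",np.hstack([cv2.resize(a[100:400],(400,188)),cv2.resize(b[120:300,190:574],(400,188))]))
E
```

```text
clock: 14.03
eef_pos: [535.7, -199.1, 133.6]
tcp_rot: [3.142, -0.0, 1.311]
contact_force: [-3.4, 2.9, 11.1]
opening: 0.105
grasp_force: 59.5
T [0.503 0.661 0.012] yaw 1.3107 [ 535.7 -199.1  133.6]
```

View pics/f.png

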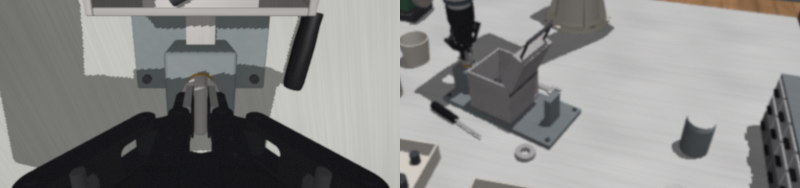

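The wing is held between the pads, square to the gate block at a quarter turn off its seat. The tray is still up and the bystanders look unmoved. Handing in.

```bash
python3 -c "
from rig import r, camrig, sign_off
print(sign_off())"
```

```text
the job is handed in; nothing more can be done
None
```

Job handed in at about 14 s: all four tappets are in the hopper, and the thumbscrew was seated and backed off 1.57 rad (a quarter turn) by the wrist angle. The gripper is still holding it; the judging result was not shown.

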